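# Refit the field lens of a microscope light base

## Robot

A 7-joint arm with a two-finger parallel gripper is mounted at the origin on the work surface. World frame = base frame: x ahead of the robot, y to its left, z up, the work surface at z = 0. Lengths are in m, angles in rad, forces in N, time in s.
With the tool pointing down it reaches from about 0.425 to 1.025 m from the base axis. Payload 9.4 kg.
Tool frame: the origin (TCP) lies midway between the tips of the shut fingers; the grasp point (between the pads) lies behind it (bot.grip_point_offset is the z of the grasp point in the tool frame, in m); z points along the fingers, y is the line along which they close (so a half turn about z gives the same grasp; the last joint's range is limited). The gripper opens to 93 mm and grips with 3 to 60 N. Pads are 15 mm wide; open, the fingers measure 128 mm over their backs; the gripper's body (75 mm by 188 mm) begins 65 mm behind the grasp point.
Start: joints at [-1.226, 0.599, -0.003, 1.599, 0.002, 0.943, -0.08], TCP at [0.297, 0.661, 0.219] pointing down, gripper open.
Joint ranges: [-2.57, 2.57], [-0.35, 1.97], [-1.29, 1.29], [0.11, 2.56], [-1.05, 4.19], [0.11, 1.86], [-2.63, 2.63]. Speed limits (rad/s): [2.22, 2.22, 3.01, 3.01, 3.14, 3.14, 3.14].

## Interface

Orientations are given as a unit quaternion [x, y, z, w].
In Python, from workcell import telemetry, camera, camera_params, bot gives the robot as it stands. The module is installed in compiled form; this text tells all that it offers.
- The arm moves only by the shell command python3 -m inch 'ROWS' [OPENING] [FORCE]. ROWS is text: rows parted by semicolons, each of 6 numbers parted by spaces: the shift along the world's x, y, z in cm, then the turn, a rotation vector about the world's x, y, z in rad. In form: dx dy dz ax ay az; .... A call has 1 to 8 rows; each row is the pose to reach, as a shift and turn from the pose commanded when the call began; what a row does not reach only later rows make up. A row lasts 1/10 s, in which the tool goes at most 50 mm and 8.59 degrees, less where a joint would pass 70% of its speed; a pose out of reach is approached as far as the arm can. A call with a gripper value outside its range is refused whole. OPENING is the finger opening in cm, from 0 to 9.3, set as the call begins (- or left out, the last holds). The fingers move at their own pace and stop on an object; FORCE is the grip in N (left out, the last holds). Time passes only in rows, so rows that repeat a pose let the fingers close. It gives the time, the measured TCP pose, the force, the opening and the grip force at its end, in the units of the state.
- telemetry.get_state(): the state, without advancing time (a new reading comes with each control period).
- camera(name): name is "scene" or "top" or "wrist"; returns the picture (400x640x3 uint8, red, green, blue); there is no depth.
- camera_params(name): a dict with "mtx" (3x3 intrinsics, pixels), "rvec" (rotation vector, rad) and "tvec" (3), from world to camera coordinates, as OpenCV has them; the wrist camera has in their place "hand_eye" (4x4, takes a point from camera to tool coordinates, whose origin is the TCP and whose axes are the flange's). Camera axes: x right, y down, z forward; pixel columns grow to the right and rows downward; lengths in m; the calibration is good to about 2 mm. A picture is of the moment at which its call begins: read the wrist's pose just before it. camera_params takes no time and is no camera call.
- bot.finish_job(): hands the job in; it is judged then, once.
The state is a dict: "clock": time; "joint_positions": joint angles; "joint_vel": joint speeds; "tau": joint torques, N m; "tool_pos": TCP position; "tool_rot": TCP orientation; "contact_force": force on the tool from outside, world axes, zero at the start; "torque": the same for the moment, N m; "gripper_width": opening from 0.0 (shut) to 1.0 (fully open); "grasp_force": force on a finger pad.
Only numpy, scipy, OpenCV 4.12 (cv2) and the standard library are available. Lean on these libraries where they do the work, as an engineer would, in place of code of your own. Each camera call takes 0.05 s, during which the arm holds its last target. There are 200 camera calls.

## Task

Refit the field lens of the microscope light base: hold the glass lens by its edge and drop it, flat side down, into the cell in the middle of the base, letting go only once it has entered. Then set the retaining ring level on the collar, let go, take it afresh and screw it down clockwise, in as many grips as it needs, until it is snug on the lens and stays so with your hand off. Leave everything else on the table where it is.

Things in the scene. Friction and masses are not known exactly. Their poses are not given: they have to be found in the camera images.
- light_base: Microscope light base, fixed: off-white casting, flat top 55 mm above the table. Origin: on the table under the lens cell's axis; z up, +x to its rear. The casting spans x -96 to +166, y +-95 mm (black side knobs to +-111). Two white index lines on its top, beside the collar, mark its +x and -x.
- pillar_foot (a point): Foot, on the casting, of the bare steel pillar at the rear of the light base: 138 mm behind the cell's axis, 25 mm thick (socket 48 mm), its top 245 mm above the table.
- cell_seat (a point): Centre of the ledge inside the cell on which the lens's flat underside comes to rest: 63 mm above the table, 10 mm below the rim. The bore above it is 64 mm in diameter. Axes as the light base.
- collar_rim (a point): Centre of the cell's mouth, 73 mm above the table. The cell is an aluminium collar standing 18 mm proud of the casting: outside 71 mm (tapering to 67 over the top 3 mm), 78 mm over its outer thread ribs (two-start, right-hand, 14 mm of travel per full turn). Axes as the light base.
- lens: Plano-convex glass lens, whitish ground edge, lying flat side down: 62 mm in diameter, edge 12 mm tall (foot bevelled 2.5 mm), clear dome 53 mm wide rising 8 mm above the edge, about 0.1 kg. Origin: centre of the flat underside, z up through the dome. Seated, its edge stands 2 mm above the cell's rim.
- lens_mid (a point): Lens axis, 8 mm above its underside: hold the lens across its 62 mm diameter with the fingertips no lower than about here, so that its foot is well inside the bore before the fingertips meet the rim.
- ring: Dark metal retaining ring, threaded skirt down: 86 mm in diameter, 20 mm tall, with a knurled neck on top, 65 mm in diameter, from 20 to 34 mm above the underside; 54 mm opening through it; about 0.1 kg. Origin: centre of the underside, z up. White index lines on its flange mark its +x and -x. Snug on the seated lens, its underside is 58 mm above the table (15 mm below the rim).
- ring_neck (a point): Middle of the knurled neck on the ring's axis, 28 mm above its underside: grip across the 65 mm neck, at any yaw. Turn clockwise seen from above. It sinks 14 mm a turn, then about 30 degrees more without sinking, then stops hard; a twist of 0.4 to 0.8 N m makes it snug, and it stays so when let go.
- ring_skirt (a point): Ring's axis at its underside. The skirt (mouth flared 1.5 mm) has 1.3 mm of play on the collar; its two inner thread segments (60 degrees each, centred on +x and -x) rest on the thread at any yaw. Snug, the ring's x axis lies within 15 degrees of the base's (either way round). Set on 160 degrees anticlockwise of that, its underside rests 63 mm above the table; from other yaws it takes 140 to 320 degrees.
- petri_dish: Bystander: clear round dish, 90 mm across, 14 mm tall; origin under its centre.
- dropper_bottle: Bystander: small brown bottle, 36 mm across, 75 mm tall; origin under its centre.
- stage_plate: Bystander: flat white disc, 60 mm across, 5 mm thick; origin under its centre.
- eyepiece: Bystander: black eyepiece standing upright, 36 mm across, 52 mm tall; origin under its centre.
- forceps: Bystander: steel forceps lying down, 115 mm long; origin under their middle.
- magnifier: Bystander: black hand lens lying down, 70 mm head 12 mm thick, handle 85 mm to its +x; origin under the head.
There are look-alikes about, which are no part of the job. What is shaped like the lens but orange is not meant.

How it is judged:
On the way, in this order (a step that is already met when the one before it is completed fails the run):
1. the lens lies in the cell, on its ledge, level and let go (horizontal distance between lens and cell_seat below 0.002 m and z of lens in the frame of cell_seat between -0.0015 and 0.0012 m and angle between lens's own z axis and vertical below 0.05 rad and contact force between the fingers and lens below 0.1 N), for 0.2 s.
2. the ring sits level on the collar, still more than 2 mm above its final height, let go (horizontal distance between ring and collar_rim below 0.004 m and z of ring in the frame of collar_rim between -0.013 and -0.001 m and angle between ring's own z axis and vertical below 0.1 rad and linear speed of ring below 0.02 m/s and contact force between the fingers and ring below 0.1 N), for 0.2 s.
At the end, for the whole second after the job is handed in: Hand off: the lens rests level on the ledge of the cell (within 2 mm of its axis, 1.2 mm of its height), and the ring is home on it (underside 15 mm below the rim, within 1.2 mm; on axis within 3 mm; level within 2 degrees) and presses on it with over 3 N (its weight is about 1 N) (all of step 1 and horizontal distance between ring and collar_rim below 0.003 m and z of ring in the frame of collar_rim between -0.0165 and -0.0138 m and angle between ring's own z axis and vertical below 0.04 rad and contact force between ring and lens above 3 N and contact force between the fingers and ring below 0.1 N and linear speed of ring below 0.01 m/s); the robot touches nothing.
It fails at once if the lens is dropped from a height or flung (moves faster than 0.5 m/s while not held: a free fall of more than about 12 mm) (contact force between the fingers and lens below 0.1 N and linear speed of lens above 0.5 m/s).
It fails at once if the lens is tipped over (more than about 60 degrees) (angle between lens's own z axis and vertical above 1.05 rad).
It fails at once if a bystander is moved by more than 30 mm (distance of any of petri_dish, dropper_bottle, stage_plate, eyepiece, forceps, magnifier from where it was at the start of the episode above 0.03 m).
It also fails if it takes over 67 s, if anything falls off the work surface, if the arm or the gripper's body presses on something with over 40 N, if the wrist force passes 120 N, or if a joint passes its speed limit or range.

## Working session

There is one attempt and no reset: what is moved stays moved. The work goes in short steps, Python scripts to look and compute and a shell command to move; the robot and the scene stay as the last step left them, time stands still between calls to the robot, and variables do not carry over. Pictures are saved under pics/ and viewed, at most 10 in all, crops included, and the job is handed in when it is done.

```bash
mkdir -p pics
cat > h.py <<'E'
import numpy as np,cv2
from workcell import telemetry,camera,camera_params,bot
from scipy.spatial.transform import Rotation as R
def cam(name,st=None):
    p=camera_params(name);K=np.array(p['mtx'])
    if 'hand_eye' in p:
        st=st or telemetry.get_state();T=np.eye(4);T[:3,:3]=R.from_quat(st['tool_rot']).as_matrix();T[:3,3]=st['tool_pos']
        W=np.linalg.inv(T@np.array(p['hand_eye']));return K,W[:3,:3],W[:3,3]
    return K,cv2.Rodrigues(np.array(p['rvec'],float))[0],np.array(p['tvec'],float).ravel()
def ray(c,uv):
    K,r,t=c;d=r.T@np.linalg.inv(K)@np.array([uv[0],uv[1],1.]);return -r.T@t,d/np.linalg.norm(d)
def atz(c,uv,z):
    o,d=ray(c,uv);return o+d*(z-o[2])/d[2]
def proj(c,P):
    K,r,t=c;q=K@(r@np.array(P,float)+t);return q[:2]/q[2]
def tri(*cu):
    A=np.zeros((3,3));b=np.zeros(3)
    for c,uv in cu:
        o,d=ray(c,uv);M=np.eye(3)-np.outer(d,d);A+=M;b+=M@o
    return np.linalg.solve(A,b)
E
python3 - <<'E'
from h import *
s=telemetry.get_state();print(s['clock'],s['tool_pos'],s['tool_rot'],s['gripper_width'],bot.grip_point_offset)
for n in ('top','scene','wrist'):
    c=cam(n);print(n,c[0].round(1).tolist(),(-c[1].T@c[2]).round(3),c[1].round(2).tolist())
    im=camera(n);cv2.imwrite(f'pics/{n}0.png',im[...,::-1])
E
```

```text
0.0 [0.29661059 0.66100671 0.21774401] [ 2.09313250e-01  9.77848315e-01 -7.91038305e-04 -9.85915827e-05] 1.0007655134235163 -0.0188
top [[459.9, 0.0, 319.5], [0.0, 459.9, 201.9], [0.0, 0.0, 1.0]] [0.351 0.02  1.264] [[0.03, -1.0, 0.02], [-0.99, -0.03, -0.11], [0.11, -0.01, -0.99]]
scene [[461.4, 0.0, 313.4], [0.0, 461.4, 203.3], [0.0, 0.0, 1.0]] [ 1.16  -0.457  1.107] [[0.55, 0.84, -0.0], [0.65, -0.43, -0.63], [-0.53, 0.34, -0.78]]
wrist [[330.7, 0.0, 320.8], [0.0, 330.7, 202.3], [0.0, 0.0, 1.0]] [0.228 0.694 0.384] [[0.41, 0.91, -0.0], [0.88, -0.39, 0.27], [0.25, -0.11, -0.96]]
```

View pics/top0.png

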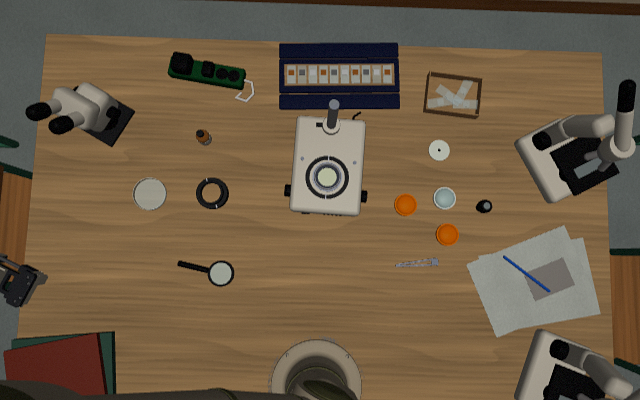

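View pics/scene0.png

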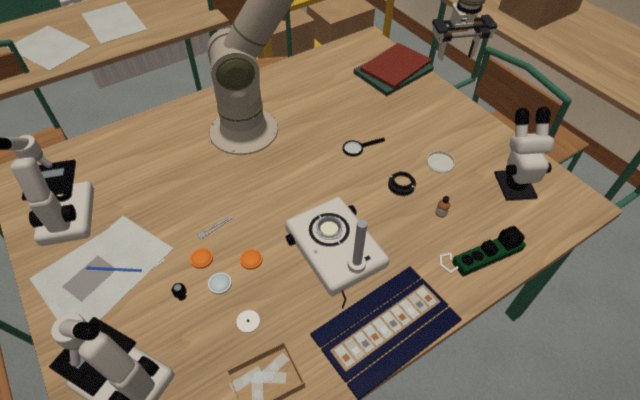

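Top view: the base cell is at about (327,177), ring (212,193), clear lens (445,198), and the orange decoys (405,205) and (447,235). Scene view: cell (329,229), ring (402,183), lens (219,283). I'll enlarge these areas to measure them.

Run:
```python
import cv2,numpy as np
t=cv2.imread('pics/top0.png');s=cv2.imread('pics/scene0.png')
def cr(i,u,v): # 50x37 px x 8? -> 400x300
    a=cv2.resize(i[v-25:v+25,u-33:u+33],(396,300),interpolation=cv2.INTER_CUBIC)
    for k in range(-30,31,10): cv2.putText(a,str(u+k),(198+k*6-10,10),0,.35,(0,0,255));cv2.line(a,(198+k*6,12),(198+k*6,20),(0,0,255))
    for k in range(-20,21,10): cv2.putText(a,str(v+k),(0,150+k*6+4),0,.35,(0,0,255));cv2.line(a,(26,150+k*6),(34,150+k*6),(0,0,255))
    return a
r1=np.hstack([cr(t,445,198),cr(t,212,193)]);r2=np.hstack([cr(t,327,177),cr(s,329,229)])
cv2.imwrite('pics/c1.png',np.vstack([r1,r2]))
cv2.imwrite('pics/c2.png',np.hstack([cr(s,219,283),cr(s,402,183)]))
```

```text
(no output)
```

View pics/c1.png

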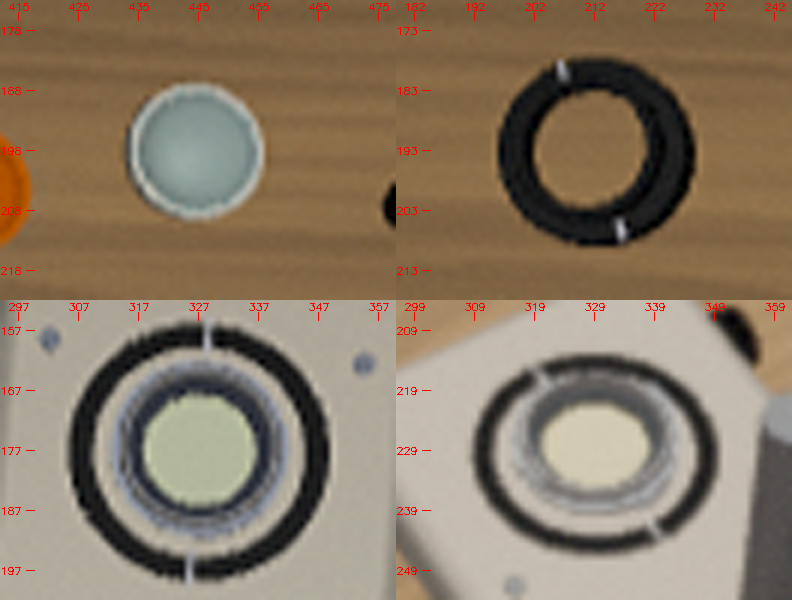

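View pics/c2.png

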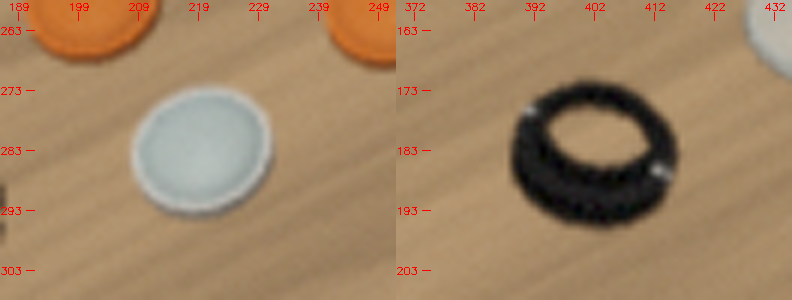

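Lens edge centre: top (444.8,198.2), scene (219.7,282.5). Ring index marks: top (206.7,179.5) and (216.5,206.3), scene (391,176.3) and (413.3,186.5). Base index lines: top (328.3,158) and (325.7,196.8), scene (320,216.5) and (339,242).

Run:
```python
from h import *
t=cam('top');s=cam('scene')
L=[((444.8,198.2),(219.7,282.5)),((206.7,179.5),(391,176.3)),((216.5,206.3),(413.3,186.5)),((328.3,158),(320,216.5)),((325.7,196.8),(339,242)),((328.3,158),(339,242)),((325.7,196.8),(320,216.5))]
for a,b in L: print(tri((t,a),(s,b)).round(4), atz(t,a,.0),atz(t,a,.055))
print('lens',atz(t,L[0][0],.012),atz(s,L[0][1],.010))
for n,c,i in (('t',t,0),('s',s,1)):
  for j,z in((1,.02),(2,.02),(3,.055),(4,.055)): print(n,j,atz(c,L[j][i],z).round(4))
```

```text
[ 0.5071 -0.339   0.0097] [ 0.50695928 -0.34445223  0.        ] [ 0.50015764 -0.32860538  0.055     ]
[0.5135 0.2731 0.0791] [0.5398262 0.31701   0.       ] [0.53159396 0.3040653  0.055     ]
[ 0.4907  0.3226 -0.0358] [0.46617266 0.28619312 0.        ] [0.46114635 0.2745898  0.055     ]
[ 0.5693 -0.0309  0.1525] [ 0.61052786 -0.0179566   0.        ] [ 0.59921818 -0.01632116  0.055     ]
[ 0.5252  0.0096 -0.057 ] [ 0.50123297 -0.01351237  0.        ] [ 0.49468058 -0.01207038  0.055     ]
[ 0.6003 -0.0145  0.0555] [ 0.61052786 -0.0179566   0.        ] [ 0.59921818 -0.01632116  0.055     ]
[ 0.4966 -0.0094  0.0531] [ 0.50123297 -0.01351237  0.        ] [ 0.49468058 -0.01207038  0.055     ]
lens [ 0.50547529 -0.34099474  0.012     ] [ 0.50902025 -0.3365663   0.01      ]
t 1 [0.5368 0.3123 0.02  ]
t 2 [0.4643 0.282  0.02  ]
t 3 [ 0.5992 -0.0163  0.055 ]
t 4 [ 0.4947 -0.0121  0.055 ]
s 1 [0.4673 0.2846 0.02  ]
s 2 [0.5387 0.3156 0.02  ]
s 3 [ 0.4994 -0.0075  0.055 ]
s 4 [ 0.601  -0.0124  0.055 ]
```

```bash
python3 -m inch '3 -4 -0.4 0 0 -0.08; 6 -8 -0.8 0 0 -0.16; 9 -12 -1.2 0 0 -0.24; 12 -16 -1.8 0 0 -0.32; 14 -20 -1.8 0 0 -0.4; 16 -24 -1.8 0 0 -0.48; 18 -28 -1.8 0 0 -0.55; 19 -32 -1.8 0 0 -0.61'; python3 -m inch '1 -3 0 0 0 0;1.5 -4.3 0 0 0 0;1.5 -4.3 0 0 0 0;1.5 -4.3 0 0 0 0'
python3 - <<'E'
from h import *
s=telemetry.get_state();c=cam('wrist',s);im=camera('wrist');cv2.imwrite('pics/wr.png',im[...,::-1])
import pickle;pickle.dump((s,c),open('wr.pkl','wb'))
print(s['clock'],s['tool_pos'],s['tool_rot'],s['joint_positions'],proj(c,[.5015,.2985,.02]),proj(c,s['tool_pos']))
E
```

```text
clock: 0.95
tool_pos: [0.4883, 0.3394, 0.2005]
tool_rot: [0.495, 0.869, 0.0, 0.0]
contact_force: [-0.1, -0.8, 0.2]
gripper_width: 1.002
grasp_force: 0.0
clock: 1.35
tool_pos: [0.5015, 0.3, 0.2006]
tool_rot: [0.493, 0.87, 0.0, -0.0]
contact_force: [0.4, 0.3, -0.1]
gripper_width: 1.002
grasp_force: 0.0
1.35 [0.50146078 0.30004339 0.20057826] [ 4.92812102e-01  8.70135627e-01  3.42213312e-04 -3.25771365e-04] [-0.74683743  0.45504016  0.15775829  1.95416454 -0.10393437  0.73966234
  0.01213197] [319.24676623 184.4485599 ] [319.20998562 254.6756684 ]
```

```bash
python3 -m inch '0.7 -4.5 0 0 0 -0.08; 1.4 -9 0 0 0 -0.16; 2.1 -13.5 0 0 0 -0.24; 2.8 -18 0 0 0 -0.32; 3.5 -22.5 0 0 0 -0.4; 4.2 -27 0 0 0 -0.48; 4.7 -31.2 0 0 0 -0.56;4.7 -31.2 0 0 0 -0.56'; python3 -m inch '0 0 0 0 0 0;0 0 0 0 0 0' >/dev/null
python3 - <<'E'
from h import *
s=telemetry.get_state();c=cam('wrist',s);im=camera('wrist');cv2.imwrite('pics/wc.png',im[...,::-1])
import pickle;pickle.dump((s,c),open('wc.pkl','wb'))
print(s['clock'],s['tool_pos'],s['tool_rot'],s['joint_positions'],proj(c,[.5485,-.012,.073]))
E
python3 -m inch '-0.5 -4.5 0 0 0 -0.08; -1 -9 0 0 0 -0.16; -1.5 -13.5 0 0 0 -0.24; -2 -18 0 0 0 -0.32; -2.5 -22.5 0 0 0 -0.4; -3 -27 0 0 0 -0.48; -4 -31 0 0 0 -0.56;-4.1 -32.7 0 0 0 -0.57' ; python3 -m inch '0 0 0 0 0 0;0 0 0 0 0 0' >/dev/null
python3 - <<'E'
from h import *
s=telemetry.get_state();c=cam('wrist',s);im=camera('wrist');cv2.imwrite('pics/wl.png',im[...,::-1])
import pickle;pickle.dump((s,c),open('wl.pkl','wb'))
print(s['clock'],s['tool_pos'],s['tool_rot'],s['joint_positions'],proj(c,[.507,-.339,.01]))
def cr(n,u,v):
    i=cv2.imread(n);w,h,k=66,50,6
    i=i[100:275,204:437]
    i=cv2.resize(i,(400,300),interpolation=cv2.INTER_CUBIC)
    return i
def full(n):
    i=cv2.imread(n);i=i[90:290,187:453];a=cv2.resize(i,(399,300),interpolation=cv2.INTER_CUBIC);return a
o=cv2.imread('pics/wl.png')
a=np.vstack([np.hstack([full('pics/wr.png'),full('pics/wc.png')]),np.hstack([full('pics/wl.png'),cv2.resize(o,(399,300))])])
cv2.imwrite('pics/w3.png',a)
E
```

```text
clock: 2.2
tool_pos: [0.5497, -0.0178, 0.2009]
tool_rot: [0.717, 0.697, -0.0, 0.001]
contact_force: [0.3, 0.6, -0.6]
gripper_width: 1.001
grasp_force: 0.0
2.4 [ 0.54896106 -0.01105026  0.20037482] [ 7.13143549e-01  7.01017874e-01  1.65599869e-04 -4.38158316e-04] [-0.31429776  0.42696258  0.32277525  2.03742619 -0.20482228  0.70762259
  0.12070058] [320.21039243 197.08467353]
clock: 3.25
tool_pos: [0.507, -0.3432, 0.2007]
tool_rot: [0.883, 0.469, -0.0, 0.001]
contact_force: [-1.1, -0.2, -0.0]
gripper_width: 1.002
grasp_force: 0.0
3.45 [ 0.50875223 -0.33846211  0.20021188] [ 8.81622554e-01  4.71954641e-01  2.09789328e-04 -6.66915582e-04] [ 0.17741861  0.51998178  0.47291248  1.90755595 -0.32546789  0.79062844
  0.24078959] [320.48358363 182.75825091]
```

View pics/w3.png

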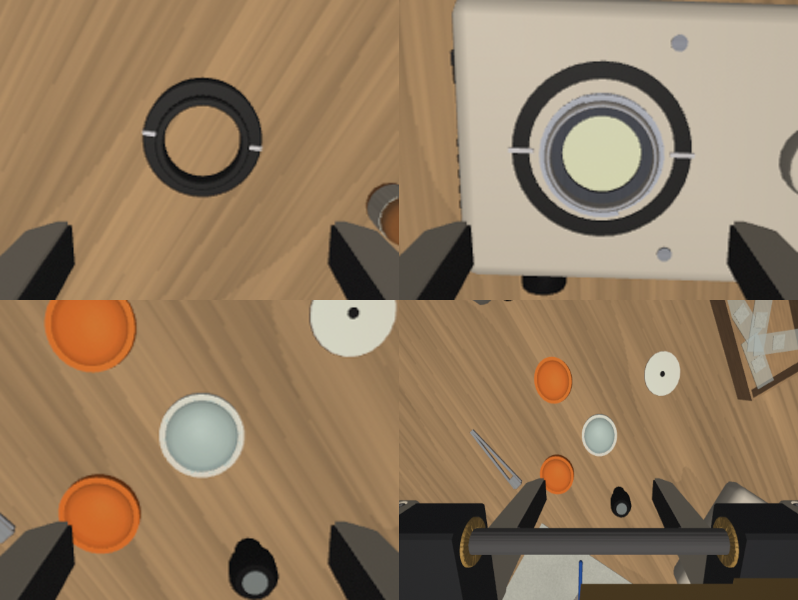

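The wrist views show the ring, cell and lens all clear. The lens sits near (321,180) px and the cell's black painted ring is centred near (321,189). Next I'll fit circles on planes of known height and triangulate against the top and scene views.

Run:
```python
from h import *
import pickle
def circ(P):
    A=np.c_[2*P[:,:2],np.ones(len(P))];x=np.linalg.lstsq(A,(P[:,:2]**2).sum(1),rcond=None)[0]
    r=np.sqrt(x[2]+x[0]**2+x[1]**2);return x[:2].round(4),r.round(4),np.abs(np.hypot(*(P[:,:2]-x[:2]).T)-r).max().round(4)
def comp(m,uv):
    n,l,st,ce=cv2.connectedComponentsWithStats(m.astype(np.uint8));
    ids=[i for i in range(1,n) if st[i,4]>150]
    i=min(ids,key=lambda i:np.hypot(*(ce[i]-uv)));mm=(l==i).astype(np.uint8)
    k=max(cv2.findContours(mm,cv2.RETR_EXTERNAL,cv2.CHAIN_APPROX_NONE)[0],key=cv2.contourArea)[:,0]
    print(st[i],ce[i].round(1));return k
for n,uv,zs in (('wr',(321,180),(.02,)),('wc',(321,189),(.055,)),('wl',(321,180),(.012,.006))):
    s,c=pickle.load(open(n+'.pkl','rb'));im=cv2.imread(f'pics/{n}.png').astype(int)
    if n=='wl': m=(im.min(2)>105)
    else: m=im.max(2)<85
    k=comp(m,uv)
    if n!='wl': k=cv2.convexHull(k)[:,0]
    for z in zs:
        P=np.array([atz(c,p,z) for p in k]);print(n,z,circ(P))
    (e,ax,an)=cv2.fitEllipse(k.astype(np.float32));print('ell',np.round(e,2),np.round(ax,1))
# index lines base
s,c=pickle.load(open('wc.pkl','rb'))
f=lambda u,v:(187+u/1.5,90+v/1.5)
a,b=atz(c,f(521-399,150),.055),atz(c,f(683-399,155.5),.055);print(a,b,(a+b)/2,np.arctan2(*(b-a)[1::-1]))
s,c=pickle.load(open('wr.pkl','rb'))
a,b=atz(c,f(149,133),.02),atz(c,f(255,148.5),.02);print(a,b,(a+b)/2,np.arctan2(*(b-a)[1::-1]))
```

```text
[ 282  142   80   79 2978] [321.5 179.9]
wr 0.02 (array([0.5025, 0.3016]), np.float64(0.0426), np.float64(0.0009))
ell [321.5  181.15] [78.8 78.9]
[ 288  162   68   66 1371] [321.6 199.3]
wc 0.055 (array([ 0.5499, -0.0152]), np.float64(0.033), np.float64(0.0003))
ell [321.74 194.62] [65.6 67.9]
[ 293  152   58   57 2585] [321.1 180.1]
wl 0.012 (array([ 0.5091, -0.3372]), np.float64(0.0312), np.float64(0.0008))
wl 0.006 (array([ 0.5084, -0.3383]), np.float64(0.0317), np.float64(0.0008))
ell [321.15 180.15] [55.8 57.1]
[ 0.49825401 -0.00879613  0.055     ] [ 0.6029636  -0.01430086  0.055     ] [ 0.5506088 -0.0115485  0.055    ] -0.052523022962989885
[0.4681037  0.28586614 0.02      ] [0.53896621 0.3150882  0.02      ] [0.50353495 0.30047717 0.02      ] 0.39113039642977315
```

Run:
```python
from h import *
import pickle
s,c=pickle.load(open('wc.pkl','rb'));im=cv2.imread('pics/wc.png').astype(int)
m=(im.max(2)<85).astype(np.uint8)
n,l,st,ce=cv2.connectedComponentsWithStats(m)
P=[]
for i in range(1,n):
    if st[i,4]>150 and 255<=st[i,0]<450 and st[i,0]+st[i,2]<400 and st[i,1]+st[i,3]<260:
        print(st[i],ce[i].round(1))
        if st[i,2]>90: P.append(np.argwhere(l==i)[:,::-1])
k=cv2.convexHull(np.vstack(P).astype(np.int32))[:,0]
W=np.array([atz(c,p,.055) for p in k]);A=np.c_[2*W[:,:2],np.ones(len(W))];x=np.linalg.lstsq(A,(W[:,:2]**2).sum(1),rcond=None)[0];print('cell',x[:2],np.sqrt(x[2]+x[0]**2+x[1]**2))
sc=cam('scene');t=cam('top');rd=lambda n:pickle.load(open(n+'.pkl','rb'))[1]
print('lens',tri((rd('wl'),(321.15,180.15)),(sc,(219.7,282.5))),tri((rd('wl'),(321.15,180.15)),(t,(444.8,198.2))))
f=lambda u,v:(187+u/1.5,90+v/1.5)
print('base marks',tri((c,f(122,150)),(sc,(320,216.5))),tri((c,f(284,155.5)),(sc,(339,242))))
print('ring',tri((rd('wr'),f(149,133)),(sc,(391,176.3))),tri((rd('wr'),f(255,148.5)),(sc,(413.3,186.5))))
```

```text
[266  69  36  20 639] [283.5  78.2]
[ 263  131  119   61 1845] [322.9 155. ]
[ 288  162   68   66 1371] [321.6 199.3]
[ 263  192  118   55 1602] [320.6 224.2]
cell [ 0.54999253 -0.01106049] 0.05759943616298098
lens [ 0.50938198 -0.33674032  0.01073089] [ 0.50742792 -0.34042258  0.00489718]
base marks [ 0.49904601 -0.00813299  0.05572926] [ 0.60248855 -0.01358532  0.05779641]
ring [0.46755122 0.28532059 0.01946234] [0.53891319 0.31519729 0.02045506]
```

```bash
python3 -m inch '0 0.1 -4.5 0 0 0;0 0.1 -9 0 0 0;0 0.1 -13 0 0 0;0 0.1 -16 0 0 0;0 0.1 -18 0 0 0;0 0.1 -19.2 0 0 0;0 0.1 -19.2 0 0 0;0 0.1 -19.2 0 0 0' ; python3 -m inch '0 0 0 0 0 0;0 0 0 0 0 0;0 0 0 0 0 0;0 0 0 0 0 0;0 0 0 0 0 0;0 0 0 0 0 0;0 0 0 0 0 0;0 0 0 0 0 0' 5.5 20
```

```text
clock: 4.3
tool_pos: [0.5085, -0.3389, 0.0093]
tool_rot: [0.882, 0.471, 0.0, 0.0]
contact_force: [0.2, -0.2, -0.6]
gripper_width: 1.003
grasp_force: 0.0
clock: 5.1
tool_pos: [0.508, -0.3396, 0.0089]
tool_rot: [0.882, 0.471, 0.0, 0.0]
contact_force: [-0.1, 0.8, 5.8]
gripper_width: 0.656
grasp_force: 20.0
```

```bash
python3 -m inch '0 0 0.5 0 0 0;0 0 2 0 0 0;0 0 4 0 0 0;0 0 7 0 0 0;0 0 10 0 0 0;0 0 12 0 0 0;0 0 12 0 0 0;0 0 12 0 0 0'
python3 - <<'E'
from h import *
s=telemetry.get_state();c=cam('wrist',s);im=camera('wrist')[...,::-1]
import pickle;pickle.dump((s,c),open('wh.pkl','wb'))
print(s['tool_pos'],s['gripper_width'],s['grasp_force'],proj(c,s['tool_pos']))
a=im[180:330,220:420];cv2.imwrite('pics/wh.png',im);cv2.imwrite('pics/wh_c.png',cv2.resize(a,(800,600),interpolation=cv2.INTER_CUBIC))
E
```

```text
clock: 5.9
tool_pos: [0.5079, -0.3393, 0.1292]
tool_rot: [0.882, 0.471, 0.0, 0.0]
contact_force: [-0.1, -0.2, -1.8]
gripper_width: 0.652
grasp_force: 20.0
[ 0.50791485 -0.33930125  0.12921328] 0.6523667708370771 19.99988615512848 [322.00360458 254.95948682]
```

View pics/wh_c.png

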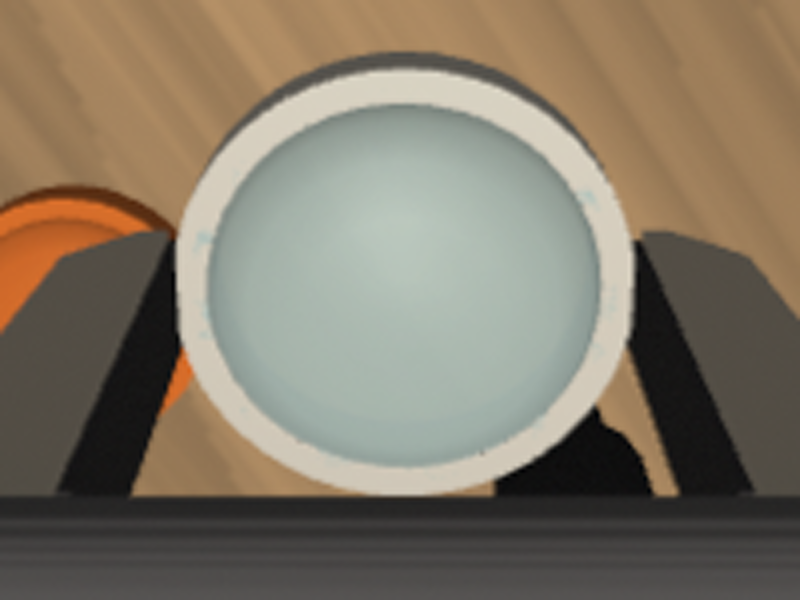

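The lens is held level. Its edge ring spans (176..634, 68..494) in the crop, so its centre is at about (321.2,250.3) px.

Run:
```python
from h import *
import pickle
s,c=pickle.load(open('wh.pkl','rb'))
k=[]
for t in np.linspace(0,2*np.pi,40): k.append((220.+(405+229*np.cos(t))/4-.4,180+(281+213*np.sin(t))/4-.4))
for dz in (.003,.004,.005):
    z=s['tool_pos'][2]+dz;P=np.array([atz(c,p,z) for p in k]);A=np.c_[2*P[:,:2],np.ones(40)];x=np.linalg.lstsq(A,(P[:,:2]**2).sum(1),rcond=None)[0]
    d=np.r_[x[:2],z]-s['tool_pos'];print(x[:2],np.sqrt(x[2]+x[:2]@x[:2]),'tool',R.from_quat(s['tool_rot']).inv().apply(d))
```

```text
[ 0.50900167 -0.33654216] 0.03075802901397541 tool [ 0.00289774 -0.00063119 -0.00299975]
[ 0.50925369 -0.33616455] 0.030569437864172263 tool [ 0.003352   -0.00063127 -0.00399962]
[ 0.50950571 -0.33578694] 0.030380846714375593 tool [ 0.00380626 -0.00063136 -0.0049995 ]
```

```bash
python3 -m inch '0.2 2 0 0 0 0.04;0.6 6 0 0 0 0.1;1.2 10.5 0 0 0 0.18;1.9 15 0 0 0 0.26;2.5 19.5 0 0 0 0.34;3.1 24 0 0 0 0.42;3.7 28.5 0 0 0 0.5;4.1 31.5 0 0 0 0.57'; python3 -m inch '0.17 1 0 0 0 0;0.17 1 0 0 0 0;0.17 1 0 0 0 0;0.17 1 0 0 0 0'
```

```text
clock: 6.75
tool_pos: [0.5479, -0.0198, 0.1275]
tool_rot: [0.712, 0.703, -0.0, -0.001]
contact_force: [0.6, -0.9, -1.7]
gripper_width: 0.657
grasp_force: 20.0
clock: 7.15
tool_pos: [0.5501, -0.0163, 0.1285]
tool_rot: [0.715, 0.699, -0.0, 0.0]
contact_force: [0.2, -0.1, -0.7]
gripper_width: 0.653
grasp_force: 20.0
```

```bash
python3 -m inch '0.05 0.2 -1 0 0 0;0.05 0.2 -2.5 0 0 0;0.05 0.2 -3.8 0 0 0;0.05 0.2 -4.4 0 0 0;0.05 0.2 -4.4 0 0 0;0.05 0.2 -4.4 0 0 0'
python3 - <<'E'
from h import *
s=telemetry.get_state();c=cam('wrist',s);im=camera('wrist')[...,::-1]
import pickle;pickle.dump((s,c),open('wp.pkl','wb'));print(s['tool_pos'])
cv2.imwrite('pics/wp.png',im);a=cv2.resize(im[140:270,230:410],(554,400),interpolation=cv2.INTER_CUBIC)
b=camera('scene')[...,::-1];cv2.imwrite('pics/sp.png',b);b=cv2.resize(b[200:260,295:335+30],(466,400),interpolation=cv2.INTER_CUBIC)
cv2.imwrite('pics/p.png',np.hstack([a,b])[:,:800])
E
```

```text
clock: 7.75
tool_pos: [0.551, -0.0128, 0.0846]
tool_rot: [0.715, 0.699, -0.0, -0.0]
contact_force: [0.3, -0.1, -0.6]
gripper_width: 0.655
grasp_force: 20.0
[ 0.55101558 -0.01282414  0.08455776]
```

View pics/p.png

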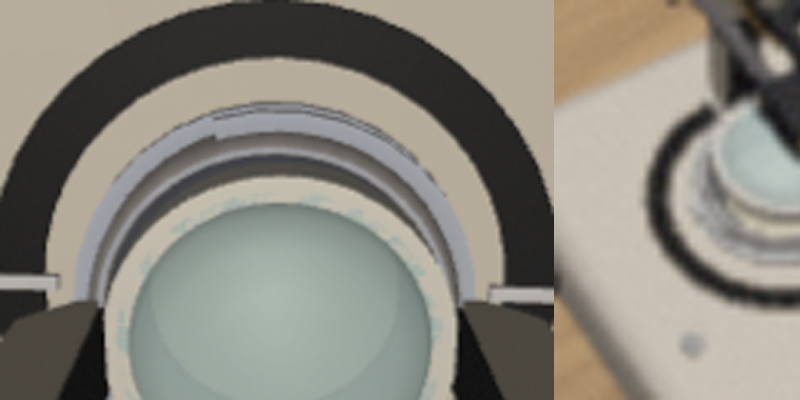

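Run:
```python
from h import *
import pickle
s0,c=pickle.load(open('wp.pkl','rb'));s=telemetry.get_state();print(s['tool_pos'])
f=lambda u,v:(230+u/554*180-.4,140+v/400*130-.4)
def circ(pp,z,r):
    P=np.array([atz(c,f(*p),z)[:2] for p in pp])
    from scipy.optimize import least_squares
    q=least_squares(lambda x:np.hypot(*(P-x[:2]).T)-r,P.mean(0)+[0,-.01]);print(q.x.round(4),(q.fun*1e3).round(1))
circ([(104,310),(458,310),(281,177),(190,200),(365,197)],.0885,.031)
# collar outside rim edge/rib, painted ring inner edge
for r in(.0475,.0485,.0495,.05): circ([(47,280),(504,280),(278,57),(150,105),(395,98)],.055,r)
circ([(60,283),(490,294)],.055,.04)
```

```text
[ 0.55132108 -0.01266288  0.08504275]
[ 0.5512 -0.0099] [ 0.2  0.2  0.  -0.  -0.1]
[ 0.5502 -0.0128] [-0.5 -0.8  1.4 -1.  -0.5]
[ 0.5502 -0.014 ] [-1.4 -1.7  1.5 -1.  -0.5]
[ 0.5502 -0.0152] [-2.2 -2.5  1.8 -0.9 -0.4]
[ 0.5502 -0.0158] [-2.7 -3.   1.9 -0.9 -0.4]
[ 0.5501 -0.0115] [4.1 4.1]
```

```bash
python3 -m inch '-0.1 -0.12 0 0 0 0;-0.1 -0.12 0 0 0 0;-0.1 -0.12 -0.2 0 0 0;-0.1 -0.12 -0.4 0 0 0;-0.1 -0.12 -0.6 0 0 0;-0.1 -0.12 -0.7 0 0 0;-0.1 -0.12 -0.7 0 0 0' - 15
```

```text
clock: 8.55
tool_pos: [0.5499, -0.0137, 0.0774]
tool_rot: [0.715, 0.7, -0.0, -0.0]
contact_force: [-0.5, -1.2, -0.8]
gripper_width: 0.654
grasp_force: 15.0
```

```bash
python3 -m inch '0 0 -0.1 0 0 0;0 0 -0.2 0 0 0;0 0 -0.3 0 0 0;0 0 -0.3 0 0 0;0 0 -0.3 0 0 0'
```

```text
clock: 9.05
tool_pos: [0.55, -0.0137, 0.0746]
tool_rot: [0.714, 0.7, -0.0, -0.0]
contact_force: [0.6, 0.1, -1.5]
gripper_width: 0.653
grasp_force: 15.0
```

```bash
python3 -m inch '0 0 0 0 0 0;0 0 0 0 0 0;0 0 0 0 0 0;0 0 0 0 0 0;0 0 0 0 0 0' 9.3; python3 -m inch '0 0 2 0 0 0;0 0 6 0 0 0;0 0 10 0 0 0;0 0 12.5 0 0 0;0 0 12.5 0 0 0;0 0 12.5 0 0 0'
python3 - <<'E'
from h import *
s=telemetry.get_state();c=cam('wrist',s);im=camera('wrist')[...,::-1]
import pickle;pickle.dump((s,c),open('wq.pkl','wb'));print(s['tool_pos'],s['joint_positions'])
a=cv2.resize(im[130:260,230:410],(800,578),interpolation=cv2.INTER_CUBIC);cv2.imwrite('pics/wq.png',a)
E
```

```text
clock: 9.55
tool_pos: [0.5501, -0.0137, 0.0747]
tool_rot: [0.714, 0.7, 0.0, 0.0]
contact_force: [0.4, 0.4, -0.5]
gripper_width: 0.99
grasp_force: 0.0
clock: 10.15
tool_pos: [0.5501, -0.0135, 0.1999]
tool_rot: [0.714, 0.7, 0.0, 0.0]
contact_force: [-0.6, 1.1, -0.0]
gripper_width: 1.002
grasp_force: 0.0
[ 0.55005131 -0.01347799  0.19986209] [-0.34275918  0.43344574  0.3699621   2.03847138 -0.23607321  0.70860564
  0.15560891]
```

View pics/wq.png

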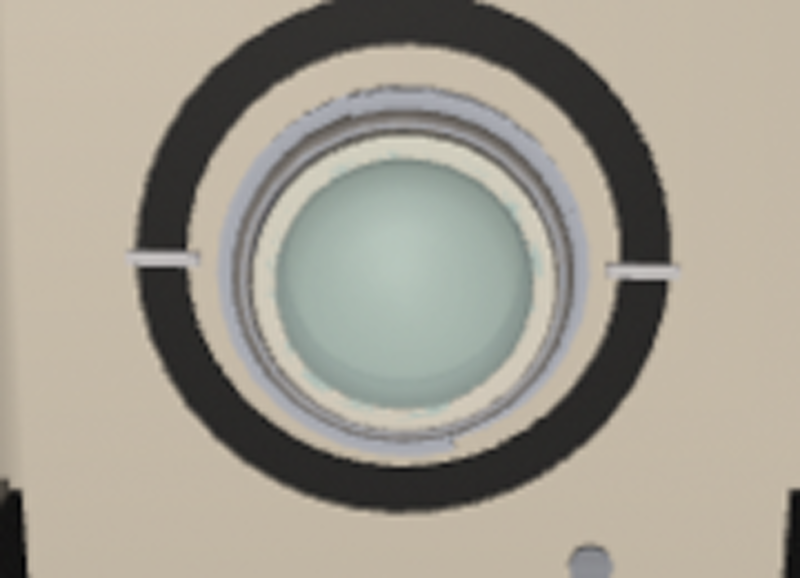

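Lens ring spans (252..555, 134..430) in the crop. It is concentric with the collar and level, so it is seated. Now the ring.

```bash
python3 -m inch '-0.7 4.5 0 0 0 0.08; -1.4 9 0 0 0 0.16; -2.1 13.5 0 0 0 0.24; -2.8 18 0 0 0 0.32; -3.5 22.5 0 0 0 0.4; -4.2 27 0 0 0 0.48; -4.7 31.4 0 0 0 0.56;-4.7 31.4 0 0 0 0.56'; python3 -m inch '0 0 -3 0 0 0;0 0 -7 0 0 0;0 0 -11 0 0 0;0 0 -14 0 0 0;0 0 -14 0 0 0;0 0 -14 0 0 0'
python3 - <<'E'
from h import *
import pickle
s,c=pickle.load(open('wq.pkl','rb'))
k=[(229.6+(403.5+151.5*np.cos(t))*.225,129.6+(282+148*np.sin(t))*.225) for t in np.linspace(0,6.28,40)]
P=np.array([atz(c,p,.075) for p in k]);A=np.c_[2*P[:,:2],np.ones(40)];x=np.linalg.lstsq(A,(P[:,:2]**2).sum(1),rcond=None)[0];print('lens seated',x[:2],np.sqrt(x[2]+x[:2]@x[:2]))
s=telemetry.get_state();print(s['tool_pos'],s['joint_positions'])
E
```

```text
clock: 11.0
tool_pos: [0.5006, 0.3071, 0.1976]
tool_rot: [0.489, 0.873, -0.0, -0.002]
contact_force: [-0.3, -0.3, 0.4]
gripper_width: 1.002
grasp_force: 0.0
clock: 11.6
tool_pos: [0.5026, 0.2993, 0.0589]
tool_rot: [0.494, 0.87, -0.001, -0.001]
contact_force: [0.2, 0.0, 1.2]
gripper_width: 0.999
grasp_force: 0.0
lens seated [ 0.54999679 -0.01091828] 0.031055854168883786
[0.50262135 0.29932454 0.05885433] [-0.72658232  0.65863886  0.13760807  2.05033487 -0.19485249  0.44740325
  0.09698427]
```

```bash
python3 -m inch '0.04 0.17 -1.5 0 0 0;0.04 0.17 -2.8 0 0 0;0.04 0.17 -3.6 0 0 0;0.04 0.17 -3.6 0 0 0;0.04 0.17 -3.6 0 0 0' ; python3 -m inch '0 0 0 0 0 0;0 0 0 0 0 0;0 0 0 0 0 0;0 0 0 0 0 0;0 0 0 0 0 0;0 0 0 0 0 0' 5.8 30; python3 -m inch '0 0 0.5 0 0 0;0 0 2 0 0 0;0 0 4 0 0 0;0 0 7 0 0 0;0 0 10 0 0 0;0 0 10.5 0 0 0;0 0 10.5 0 0 0;0 0 10.5 0 0 0'
python3 - <<'E'
from h import *
s=telemetry.get_state();c=cam('wrist',s);im=camera('wrist')[...,::-1]
import pickle;pickle.dump((s,c),open('wg.pkl','wb'));print(s['tool_pos'])
a=cv2.resize(im[180:330,220:420],(800,600),interpolation=cv2.INTER_CUBIC);cv2.imwrite('pics/wg.png',a)
E
```

```text
clock: 12.1
tool_pos: [0.5034, 0.3019, 0.0236]
tool_rot: [0.493, 0.87, -0.0, -0.0]
contact_force: [1.2, 0.1, 0.3]
gripper_width: 0.998
grasp_force: 0.0
clock: 12.7
tool_pos: [0.5034, 0.3019, 0.0238]
tool_rot: [0.493, 0.87, 0.0, 0.0]
contact_force: [-0.5, -1.0, 2.8]
gripper_width: 0.694
grasp_force: 30.0
clock: 13.5
tool_pos: [0.5029, 0.3019, 0.1283]
tool_rot: [0.493, 0.87, -0.0, -0.0]
contact_force: [-0.4, -0.2, -1.5]
gripper_width: 0.697
grasp_force: 30.0
[0.50293188 0.3018659  0.12827976]
```

View pics/wg.png

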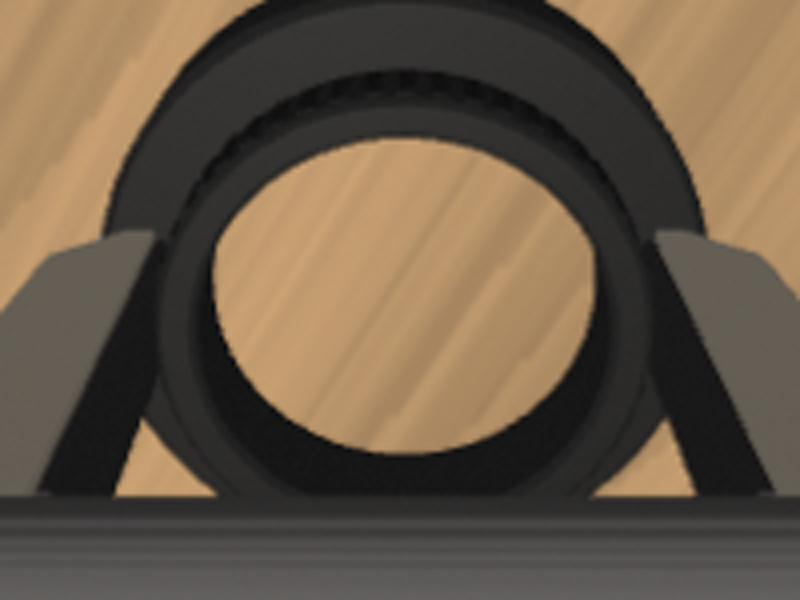

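The ring is held level. Flange outline passes (105,225), (706,225) and (404,3) in the crop; the neck top outline passes (404,103), (157,310) and (652,310).

Run:
```python
from h import *
import pickle
from scipy.optimize import least_squares
s,c=pickle.load(open('wg.pkl','rb'));f=lambda u,v:(219.6+u/4,179.6+v/4)
for pp,dz,r in (([(105,225),(706,225),(404,3)],-.0036,.043),([(404,103),(157,310),(652,310)],.0104,.0325)):
    z=s['tool_pos'][2]+dz;P=np.array([atz(c,f(*p),z)[:2] for p in pp])
    q=least_squares(lambda x:np.hypot(*(P-x[:2]).T)-r,s['tool_pos'][:2])
    d=np.r_[q.x,z]-s['tool_pos'];print(q.x.round(4),(q.fun*1e3).round(1),R.from_quat(s['tool_rot']).inv().apply(d).round(4))
```

```text
[0.505  0.3003] [-0.1 -0.1  0. ] [-0.0024  0.001   0.0036]
[0.5044 0.301 ] [ 0.1 -0.4 -0.4] [-0.0015  0.0008 -0.0104]
```

```bash
python3 -m inch '0.3 -2 0 0 0 -0.05;0.9 -6 0 0 0 -0.15; 1.6 -10.5 0 0 0 -0.26; 2.3 -15 0 0 0 -0.38; 3 -19.5 0 0 0 -0.5; 3.7 -24 0 0 0 -0.62; 4.3 -28.5 0 0 0 -0.73; 4.7 -30.5 0 0 0 -0.8'; python3 -m inch '0 -0.5 -0.5 0 0 0;0 -0.5 -1 0 0 0;0 -0.5 -1 0 0 0;0 -0.5 -1 0 0 0'; python3 -c "
from h import *
s=telemetry.get_state();print(s['tool_pos'],s['tool_rot'],s['joint_positions'])"
```

```text
clock: 14.35
tool_pos: [0.5496, -0.009, 0.1281]
tool_rot: [0.797, 0.605, -0.001, 0.001]
contact_force: [0.2, 0.3, -0.8]
gripper_width: 0.693
grasp_force: 30.0
clock: 14.75
tool_pos: [0.55, -0.0063, 0.1181]
tool_rot: [0.792, 0.61, -0.0, -0.001]
contact_force: [0.1, 0.5, -2.0]
gripper_width: 0.696
grasp_force: 30.0
[ 0.54995857 -0.00633357  0.1180794 ] [ 7.92191202e-01  6.10272549e-01 -3.44991509e-04 -6.29808556e-04] [-0.32750345  0.5557365   0.34359027  2.10542621 -0.35643391  0.5364331
  0.01954849]
```

```bash
python3 -m inch '0.03 -0.26 0 0 0 0;0.03 -0.26 -0.8 0 0 0;0.03 -0.26 -1.6 0 0 0;0.03 -0.26 -1.9 0 0 0;0.03 -0.26 -1.9 0 0 0' - 20; python3 -m inch '0 0 -0.15 0 0 0;0 0 -0.3 0 0 0;0 0 -0.45 0 0 0;0 0 -0.5 0 0 0;0 0 -0.5 0 0 0'
```

```text
clock: 15.25
tool_pos: [0.5503, -0.0106, 0.0988]
tool_rot: [0.793, 0.609, -0.001, -0.0]
contact_force: [0.8, 0.2, -1.9]
gripper_width: 0.699
grasp_force: 20.0
clock: 15.75
tool_pos: [0.5507, -0.0106, 0.0946]
tool_rot: [0.793, 0.609, -0.0, 0.0]
contact_force: [-0.4, 0.1, -1.9]
gripper_width: 0.698
grasp_force: 20.0
```

```bash
python3 -m inch '0 0.1 0 0 0 0;0 0.1 -0.15 0 0 0;0 0.1 -0.3 0 0 0;0 0.1 -0.45 0 0 0;0 0.1 -0.55 0 0 0;0 0.1 -0.55 0 0 0'
```

```text
clock: 16.35
tool_pos: [0.5506, -0.0097, 0.0889]
tool_rot: [0.793, 0.609, -0.0, -0.0]
contact_force: [-0.4, 0.5, -1.6]
gripper_width: 0.695
grasp_force: 20.0
```

```bash
python3 -m inch '0 0 -0.1 0 0 0;0 0 -0.2 0 0 0;0 0 -0.25 0 0 0;0 0 -0.25 0 0 0'; python3 -c "
from h import *
s=telemetry.get_state();print(s['contact_force'],s['torque'])"
```

```text
clock: 16.75
tool_pos: [0.5508, -0.0097, 0.087]
tool_rot: [0.793, 0.609, 0.0, 0.0]
contact_force: [-1.7, -0.0, 4.5]
gripper_width: 0.699
grasp_force: 20.0
[-1.65540938 -0.04571166  4.54878808] [0.00278316 0.35361866 0.06344999]
```

```bash
python3 -m inch '0 0 0 0 0 0;0 0 0 0 0 0;0 0 0 0 0 0;0 0 0 0 0 0;0 0 0 0 0 0;0 0 0 0 0 0;0 0 0 0 0 0' 9.3; python3 -m inch '-0.08 -0.12 0.3 0 0 0.14;-0.08 -0.12 0.3 0 0 0.28;-0.08 -0.12 0.3 0 0 0.42;-0.08 -0.12 0.3 0 0 0.56;-0.08 -0.12 0.3 0 0 0.7;-0.08 -0.12 0.3 0 0 0.84;-0.08 -0.12 0.3 0 0 0.98;-0.08 -0.12 0.3 0 0 1.12';python3 -m inch '0 0 0 0 0 0.14;0 0 0 0 0 0.28;0 0 0 0 0 0.42;0 0 0 0 0 0.56;0 0 0 0 0 0.7;0 0 0 0 0 0.7;0 0 0 0 0 0.7'
python3 - <<'E'
from h import *
s=telemetry.get_state();print(s['tool_pos'],s['tool_rot'],s['joint_positions'])
for n in('scene','top'):cv2.imwrite(f'pics/{n}9.png',camera(n)[...,::-1])
i=camera('wrist')[...,::-1];cv2.imwrite('pics/w9.png',i)
E
```

```text
clock: 17.45
tool_pos: [0.5507, -0.0096, 0.0866]
tool_rot: [0.793, 0.609, -0.0, 0.0]
contact_force: [0.8, 0.4, -0.2]
gripper_width: 0.999
grasp_force: 0.0
clock: 18.25
tool_pos: [0.55, -0.0109, 0.0897]
tool_rot: [0.346, 0.938, -0.0, 0.0]
contact_force: [-0.5, 0.7, 0.5]
gripper_width: 1.004
grasp_force: 0.0
clock: 18.95
tool_pos: [0.5499, -0.0111, 0.0896]
tool_rot: [0.008, 1.0, 0.0, -0.0]
contact_force: [-0.7, -1.4, -0.2]
gripper_width: 0.998
grasp_force: 0.0
[ 0.54987886 -0.01106702  0.08956719] [ 8.14657596e-03  9.99966811e-01  9.32916306e-05 -3.55948973e-05] [ 0.04995505  0.58129    -0.19116573  2.10108779  0.22822131  0.4783234
  1.24074892]
```

```bash
python3 -m inch '0 0 -0.2 0 0 0;0 0 -0.3 0 0 0;0 0 -0.3 0 0 0;0 0 -0.3 0 0 0;0 0 -0.3 0 0 0;0 0 -0.3 0 0 0;0 0 -0.3 0 0 0;0 0 -0.3 0 0 0' 5.8 40; python3 -m inch '0 0 -0.03 0 0 -0.14;0 0 -0.06 0 0 -0.28;0 0 -0.09 0 0 -0.42;0 0 -0.12 0 0 -0.56' ; python3 -c "
from h import *
s=telemetry.get_state();print(s['tool_pos'],s['torque'],s['joint_positions'])"
```

```text
clock: 19.9
tool_pos: [0.5499, -0.011, 0.0866]
tool_rot: [0.006, 1.0, -0.0, -0.0]
contact_force: [-0.3, -0.1, -0.9]
gripper_width: 0.69
grasp_force: 40.0
clock: 20.3
tool_pos: [0.55, -0.0108, 0.0854]
tool_rot: [0.285, 0.959, 0.0, 0.0]
contact_force: [0.3, -1.1, -1.5]
gripper_width: 0.695
grasp_force: 40.0
[ 0.54995915 -0.01077762  0.08541265] [-0.10070309  0.04093628 -0.07247522] [-0.05893974  0.58285856 -0.03545726  2.11061708  0.0448141   0.4486115
  0.86442901]
```

```bash
python3 -m inch '0 0 -0.03 0 0 -0.14;0 0 -0.06 0 0 -0.28;0 0 -0.09 0 0 -0.42;0 0 -0.12 0 0 -0.56;0 0 -0.155 0 0 -0.7;0 0 -0.185 0 0 -0.84;0 0 -0.22 0 0 -0.98;0 0 -0.25 0 0 -1.12' ; python3 -c "
from h import *
s=telemetry.get_state();print(s['tool_pos'],s['torque'],s['joint_positions'])"
```

```text
clock: 21.1
tool_pos: [0.55, -0.0107, 0.0829]
tool_rot: [0.75, 0.661, 0.0, 0.0]
contact_force: [0.1, -0.4, -0.5]
gripper_width: 0.693
grasp_force: 40.0
[ 0.54999218 -0.0107095   0.08293084] [-0.2723414  -0.0353739   0.03282833] [-0.26403695  0.60390517  0.26424644  2.12523511 -0.34649289  0.452262
  0.142543  ]
```

```bash
python3 -m inch '0 0 0 0 0 0;0 0 0 0 0 0;0 0 0 0 0 0;0 0 0 0 0 0;0 0 0 0 0 0' 9.3; python3 -m inch '0 0 0.1 0 0 0.14;0 0 0.1 0 0 0.28;0 0 0.1 0 0 0.42;0 0 0.1 0 0 0.56;0 0 0.1 0 0 0.7;0 0 0.1 0 0 0.84;0 0 0.1 0 0 0.98;0 0 0.1 0 0 1.12' >/dev/null; python3 -m inch '0 0 0 0 0 0.14;0 0 0 0 0 0.28;0 0 -0.1 0 0 0.28;0 0 -0.1 0 0 0.28'; python3 -m inch '0 0 0 0 0 0;0 0 0 0 0 0;0 0 0 0 0 0;0 0 0 0 0 0;0 0 0 0 0 0;0 0 0 0 0 0;0 0 0 0 0 0' 5.8 40; python3 -m inch '0 0 -0.03 0 0 -0.14;0 0 -0.06 0 0 -0.28;0 0 -0.09 0 0 -0.42;0 0 -0.12 0 0 -0.53' ; python3 -c "
from h import *
s=telemetry.get_state();print(s['tool_pos'],s['torque'],s['joint_positions'])"
```

```text
clock: 21.6
tool_pos: [0.5499, -0.011, 0.083]
tool_rot: [0.748, 0.663, 0.0, -0.0]
contact_force: [-1.0, 0.8, 0.8]
gripper_width: 0.995
grasp_force: 0.0
clock: 22.8
tool_pos: [0.5499, -0.0111, 0.0828]
tool_rot: [0.147, 0.989, 0.0, -0.0]
contact_force: [-0.2, -0.0, -0.4]
gripper_width: 0.996
grasp_force: 0.0
clock: 23.5
tool_pos: [0.5498, -0.011, 0.0829]
tool_rot: [0.145, 0.989, -0.0, -0.0]
contact_force: [0.0, -1.1, 0.7]
gripper_width: 0.693
grasp_force: 40.0
clock: 23.9
tool_pos: [0.55, -0.0107, 0.0818]
tool_rot: [0.402, 0.916, 0.0, 0.0]
contact_force: [0.0, -0.6, 1.3]
gripper_width: 0.693
grasp_force: 40.0
[ 0.54999503 -0.0106874   0.0817714 ] [-0.37856098 -0.02514529  0.12350683] [-0.10485955  0.58947645  0.03063326  2.11564774 -0.04046031  0.43674782
  0.70092737]
```

```bash
for i in 1; do python3 -m inch '0 0 -0.01 0 0 -0.1;0 0 -0.02 0 0 -0.2;0 0 -0.02 0 0 -0.3;0 0 -0.02 0 0 -0.3'; python3 -c "
from h import *
s=telemetry.get_state();print(s['tool_pos'],s['torque'],s['contact_force'])"; python3 -m inch '0 0 0 0 0 -0.07;0 0 0 0 0 -0.13;0 0 0 0 0 -0.13';python3 -c "
from h import *
s=telemetry.get_state();print(s['tool_pos'],s['torque'],s['contact_force'])"; done
```

```text
clock: 24.3
tool_pos: [0.5502, -0.0108, 0.0817]
tool_rot: [0.533, 0.846, 0.0, 0.0]
contact_force: [0.4, -0.9, 3.1]
gripper_width: 0.691
grasp_force: 40.0
[ 0.55018468 -0.01083827  0.08169166] [-0.30828024  0.09376566 -0.13378542] [ 0.37118182 -0.9139383   3.12236328]
clock: 24.6
tool_pos: [0.5502, -0.0108, 0.0817]
tool_rot: [0.585, 0.811, 0.0, 0.0]
contact_force: [-0.1, -0.1, 3.0]
gripper_width: 0.692
grasp_force: 40.0
[ 0.55023688 -0.01082821  0.08168708] [-0.24604869 -0.0294291  -0.08018293] [-0.07236369 -0.07173297  2.96318508]
```

```bash
P="from h import *
s=telemetry.get_state();print('TZ',s['torque'].round(3) if hasattr(s['torque'],'round') else s['torque'])"
python3 -m inch '0 0 0 0 0 -0.04;0 0 0 0 0 -0.08;0 0 0 0 0 -0.08'|sed -n 2,4p;python3 -c "$P"; python3 -m inch '0 0 0 0 0 -0.04;0 0 0 0 0 -0.08;0 0 0 0 0 -0.08'|sed -n 2,4p;python3 -c "$P"
```

```text
tool_pos: [0.5502, -0.0108, 0.0817]
tool_rot: [0.618, 0.786, 0.0, 0.0]
contact_force: [0.2, -0.6, 4.5]
TZ [-0.193 -0.049 -0.107]
tool_pos: [0.5502, -0.0111, 0.0816]
tool_rot: [0.65, 0.76, 0.0, 0.0]
contact_force: [-0.3, -1.9, 6.1]
TZ [-0.388 -0.187  0.069]
```

```bash
P="from h import *
s=telemetry.get_state();print('TZ',s['torque'],s['joint_positions'][6],s['tau'][6])"
for k in 1; do python3 -m inch '0 0 0 0 0 -0.04;0 0 0 0 0 -0.08;0 0 0 0 0 -0.08'|sed -n 2,4p;python3 -c "$P"; python3 -m inch '0 0 0 0 0 -0.04;0 0 0 0 0 -0.08;0 0 0 0 0 -0.08'|sed -n 2,4p;python3 -c "$P"; done
```

```text
tool_pos: [0.5502, -0.0112, 0.0816]
tool_rot: [0.679, 0.734, -0.0, 0.0]
contact_force: [0.7, -3.5, 5.7]
TZ [-0.92222651 -0.32732081  1.04669484] 0.27444584094925356 -1.3851258158683777
tool_pos: [0.5502, -0.0101, 0.0816]
tool_rot: [0.708, 0.706, 0.0, -0.0]
contact_force: [1.6, -0.3, 5.3]
TZ [-0.22248581 -0.26035178  1.14746989] 0.222137780233584 -1.418544016778469
```

The twist torque rose to about 1.1 N m, so the ring is at its stop. Letting go and checking.

```bash
python3 -m inch '0 0 0 0 0 0;0 0 0 0 0 0;0 0 0 0 0 0;0 0 0 0 0 0;0 0 0 0 0 0;0 0 0 0 0 0' 9.3; python3 -m inch '0 0 2 0 0 0;0 0 6 0 0 0;0 0 10 0 0 0;0 0 12 0 0 0;0 0 12 0 0 0;0 0 12 0 0 0'
python3 - <<'E'
from h import *
s=telemetry.get_state();c=cam('wrist',s);im=camera('wrist')[...,::-1]
import pickle;pickle.dump((s,c),open('we.pkl','wb'));print(s['tool_pos'])
cv2.imwrite('pics/we_full.png',im)
a=cv2.resize(im[110:260,220:420],(533,400),interpolation=cv2.INTER_CUBIC)
b=camera('scene')[...,::-1];cv2.imwrite('pics/se.png',b);b=cv2.resize(b[195:270,300:350],(267,400),interpolation=cv2.INTER_CUBIC)
cv2.imwrite('pics/e.png',np.hstack([a,b]))
E
```

```text
clock: 26.4
tool_pos: [0.5498, -0.0109, 0.0814]
tool_rot: [0.708, 0.707, -0.0, -0.0]
contact_force: [-1.3, -0.0, -0.1]
gripper_width: 0.998
grasp_force: 0.0
clock: 27.0
tool_pos: [0.5498, -0.0106, 0.2015]
tool_rot: [0.707, 0.707, 0.0, 0.0]
contact_force: [-0.7, 0.6, 0.2]
gripper_width: 1.0
grasp_force: 0.0
[ 0.54978922 -0.0106119   0.20147004]
```

View pics/e.png

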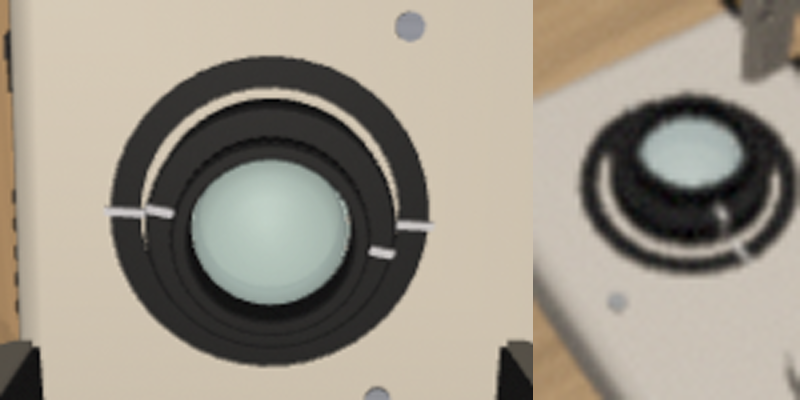

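The ring's marks at (160,211) and (382,253) lie about 8° clockwise of the base's, within the 15° for snug. The ring is level and centred, the lens shows in its opening, and nothing touches it.

```bash
python3 -c "
from workcell import bot;print(bot.finish_job())"
```

```text
the job is handed in; nothing more can be done
None
```

The lens looked seated in the cell, the ring is screwed down to its stop at about 1.1 N m (above the 0.4–0.8 N m stated for snug), and I handed the job in at about 27 s; no verdict came back.

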